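# Clamp the stop rail to the slicing board

### The job

The wooden stop rail lies loose in its place on the bread-slicing board. Slide the clamp's free jaw down its bar until the pad stands on the rail and the jaw tilts and binds on the bar, without shoving it hard; then screw the handle clockwise until the rail is held firmly, at about 50 N, not so tight that the wood is crushed, and let go. Leave the rail, the loaf and the bun where they lie.

Things in the scene. Friction and masses are not known exactly. Their poses are not given: they have to be found in the camera images.
- board: pale slicing board 240 x 229 x 30 mm on feet, fixed, top at z = 75 mm, with an upright grey F-clamp at its edge. Origin on the table, z up. In its frame the bar (24 mm along y, 8 along x) stands at x 0, y -60 mm, up to z 214 mm; the screw axis is at x 0, y +60 mm: +y points along the clamp's arm from bar to screw. The board covers x -120..120, y -44..185 mm.
- rail: the work: loose wooden bar 200 mm (its x) x 50 mm (its y) x 30 mm (z), lying on the board below the clamp's pad. Origin at the centre of its underside; its top is 30 mm higher, 105 mm above the table.
- boss (a point): middle of the flat top of the square thumb boss (30 x 30 mm) on the sliding jaw's arm, 55 mm from the bar towards the screw: the place to press the jaw down. It stands 8 mm above the rest of the arm (22 mm wide); the bar rises beside it, 43 mm off. Below the boss's top, with the jaw level and the screw not turned, lies the pad's face, 55 mm lower.
- grip (a point): middle of the round wooden screw handle, 30 mm in diameter and 46 mm tall (23 mm above and below this point), upright on the screw axis, 120 mm from the bar; 17 mm of bare spindle lies between it and the jaw's nose below. It tilts with the jaw and sinks as the screw is turned. The screw's foot carries a round black rubber pad, 30 mm across, 89 mm below this point, that gives 1 mm per 60 N.
- jaw (a joint): how far the sliding jaw has been moved down the bar, m; 0 at the top, 0.039 when the level jaw's pad first touches the rail, about 0.048 when bound. It slides with about 7 N of friction, stays where it is left (0 to 0.018 at the start) and weighs about 5 N.
- jaw_tilt (a joint): tilt of the sliding jaw, rad; 0 level; grows when the rail holds the pad's end up while the bar's end is pushed on down (5 to 12 N at the boss, moving slowly). At about 0.073 its teeth bite on the bar and it binds: the force needed rises steeply. A press of 15 to 20 N at the boss binds it well; it then stays when released.
- handle (a joint): turn of the screw, rad, 0 at the start (backed off), clockwise from above, at most 3.5; handle and spindle sink 3 mm per rad. Once bound each rad adds some 50 N: 0.6 to 1.1 rad after a 20 N press. Torque in motion 0.27 N m + 0.003 per newton; felt standing, between slow steps of 0.07 rad, about 0.06 + 0.004 per newton (0.26 at 50 N). It holds when released; above 75 N the wood is crushed.
- loaf: bystander: brown loaf 190 x 68 mm, 60 mm tall, on the board beyond the rail; origin at its underside.
- bun: bystander: small dark bun 62 x 54 mm, 50 mm tall, on the board beside the clamp's arm; origin at its underside.
There are look-alikes about, which are no part of the job. There is more than one size of the rail; the job needs the smallest.

How it is judged:
By the outcome, as a careful person would: the job done as asked, in the order asked, and still so for the second after the job is handed in, with the robot touching nothing.
It also fails if it takes over 61 s, if anything falls off the work surface, if the arm or the gripper's body presses on something with over 40 N, if the wrist force passes 120 N, or if a joint passes its speed limit or range.

### The arm

A 7-joint arm with a two-finger parallel gripper is mounted at the origin on the work surface. World frame = base frame: x ahead of the robot, y to its left, z up, the work surface at z = 0. Lengths are in m, angles in rad, forces in N, time in s.
With the tool pointing down it reaches from about 0.4 to 0.875 m from the base axis. Payload 19.3 kg.
Tool frame: the origin (TCP) lies at the very end of the fingers, on their centre line; the grasp point (between the pads) lies 19 mm behind it (pinch_z is the distance from the TCP to the grasp point, in m); z points along the fingers, y is the line along which they close (so a half turn about z gives the same grasp; the last joint's range is limited). The gripper opens to 85 mm and grips with 20 to 120 N. Pads are 22 mm wide; open, the fingers measure 114 mm over their backs; the gripper's body (76 mm by 85 mm) begins 54 mm behind the grasp point. The pads swing forward as they close: fully open they stand 13 mm farther back than shut.
Start: joints at [-1.291, 0.521, -0.036, 1.599, 0.021, 1.021, -0.113], TCP at [0.214, 0.587, 0.231] pointing down, gripper open.
Joint ranges: [-2.91, 2.91], [-0.3, 2.13], [-1.5, 1.42], [0.17, 2.43], [-1.26, 4.41], [0.16, 1.93], [-2.52, 2.52]. Speed limits (rad/s): [1.89, 1.89, 2.39, 2.39, 3.01, 3.01, 3.01].

### API

Orientations are given as a unit quaternion [w, x, y, z].
In Python, from bench import * gives the robot as it stands.
- The arm moves only by the shell command python3 -m creep 'ROWS' [FORCE]. ROWS is a JSON object whose one key "targets" holds a list of rows, each an object of numbers: "x", "y", "z": the shift along the tool's x, y, z in cm; "rx", "ry", "rz": the turn, a rotation vector about the tool's x, y, z in rad; "fingers": the opening, from 0 (shut) to 1 (fully open). A call has 1 to 12 rows; each row is the pose to reach, as a shift and turn from the pose commanded when the call began, along the tool's axes at that moment; what a row does not reach only later rows make up. A row lasts 1/8 s, in which the tool goes at most 62.5 mm and 10.7 degrees, less where a joint would pass 70% of its speed; a pose out of reach is approached as far as the arm can. A call with a gripper value outside its range is refused whole. The fingers move at their own pace and stop on an object; FORCE is the grip in N (left out, the last holds). Time passes only in rows, so rows that repeat a pose let the fingers close. It gives the time, the measured TCP pose, the force, the opening and the grip force at its end, in the units of the state.
- sense(): the state, without advancing time (a new reading comes with each control period).
- camera(name): name is "scene" or "top" or "wrist"; returns the picture (480x640x3 uint8, red, green, blue); there is no depth.
- get_calibration(name): a dict with "fx", "fy", "cx", "cy" (pixels), "T" (4x4, takes a point from camera to world coordinates). Camera axes: x right, y up, looking along -z (the intrinsics and any distortion apply to the point x, -y, -z); pixel columns grow to the right and rows downward; lengths in m; the calibration is good to about 2 mm. A picture is of the moment at which its call begins: read the wrist's pose just before it. get_calibration takes no time and is no camera call; for the wrist camera it gives the pose at the moment of the call.
- hand_in(): hands the job in; it is judged then, once.
Trained networks look in the newest picture that a camera, given by its name, has taken for a name from the list of things; names that differ only in an ending like _2 or _b are one class to them, and where a whole thing is asked for, a point or a joint stands for the part that bears it (a point fixed in the world has none). Each returns a list of dicts, best first, with "score" (0 to 1); they miss things now and then, are a little off and sometimes report something else, mostly with a low value. They report only what shows in the picture. A call takes as long as a camera call. They do not tell look-alikes from the thing itself.
- spot_in(camera, label): "extent" ([left, top, right, bottom] in pixels, round what is visible of it).
- cut_out(camera, label): "region" (480x640 bool, what is visible of it) and "extent" ([left, top, right, bottom] in pixels, round what is visible of it).
The state is a dict: "clock": time; "q": joint angles; "dq": joint speeds; "effort": joint torques, N m; "eef_pos": TCP position; "eef_rot": TCP orientation; "ft_force": force on the tool from outside, world axes, zero at the start; "moment": the same for the moment, N m; "opening": opening from 0.0 (shut) to 1.0 (fully open); "grasp_force": force on a finger pad.
Only numpy, scipy, OpenCV 4.12 (cv2) and the standard library are available. Lean on these libraries where they do the work, as an engineer would, in place of code of your own. Each camera call takes 0.05 s, during which the arm holds its last target. There are 200 camera calls.

## Working session

There is one attempt and no reset: what is moved stays moved. The work goes in short steps, Python scripts to look and compute and a shell command to move; the robot and the scene stay as the last step left them, time stands still between calls to the robot, and variables do not carry over. Pictures are saved under pics/ and viewed, at most 10 in all, crops included, and the job is handed in when it is done.

```bash
ls; mkdir -p pics
python3 - <<'E'
from bench import *
import cv2,numpy as np
s=sense();print({k:np.round(v,3).tolist() for k,v in s.items()})
ims=[camera(n) for n in("scene","top")]
for n,i in zip(("scene","top"),ims):
    cv2.imwrite(f"pics/{n}.png",i[:,:,::-1])
    c=get_calibration(n);print(n,c)
    for l in("board","rail","boss","grip","loaf","bun"):
        print(n,l,[(np.round(d["extent"]).tolist(),round(d["score"],2)) for d in spot_in(n,l)])
E
```

```text
pics
{'clock': 0.0, 'q': [-1.291, 0.522, -0.036, 1.6, 0.021, 1.021, -0.113], 'dq': [0.001, -0.0, -0.001, 0.002, 0.001, -0.0, -0.001], 'effort': [-0.001, -92.71, 1.979, -36.995, 0.018, 0.008, -0.0], 'eef_pos': [0.214, 0.587, 0.231], 'eef_rot': [-0.0, 0.174, 0.985, -0.001], 'ft_force': [0.581, -0.361, 1.055], 'moment': [0.028, 0.004, 0.024], 'grasp_force': 0.0, 'opening': 0.999}
scene {'fx': 454.92524764720974, 'fy': 454.92524764720974, 'cx': 321.80238259420423, 'cy': 236.37004784141976, 'T': array([[-0.58038707, -0.62589876,  0.52096218,  0.9065318 ],
       [ 0.81430603, -0.44015723,  0.37837454,  0.31279287],
       [-0.00751889,  0.64382634,  0.7651347 ,  0.7920111 ],
       [ 0.        ,  0.        ,  0.        ,  1.        ]])}
scene board [([177.0, 230.0, 350.0, 387.0], 0.73)]
scene rail [([286.0, 142.0, 313.0, 231.0], 0.94), ([217.0, 239.0, 301.0, 336.0], 0.83), ([410.0, 229.0, 495.0, 346.0], 0.63)]
scene boss [([186.0, 216.0, 268.0, 277.0], 0.89)]
scene grip [([241.0, 225.0, 262.0, 252.0], 0.63)]
scene loaf [([260.0, 258.0, 328.0, 341.0], 0.7), ([187.0, 217.0, 269.0, 278.0], 0.54)]
scene bun [([185.0, 281.0, 219.0, 315.0], 0.86), ([186.0, 216.0, 266.0, 280.0], 0.19)]
top {'fx': 511.0591478019823, 'fy': 511.0591478019823, 'cx': 322.56569415771224, 'cy': 236.65471640810014, 'T': array([[ 0.02329833,  0.98558413, -0.16757417,  0.31163333],
       [-0.99944258,  0.02697113,  0.01967475,  0.02684199],
       [ 0.02391079,  0.16702237,  0.98566313,  1.07558404],
       [ 0.        ,  0.        ,  0.        ,  1.        ]])}
top board [([299.0, 130.0, 416.0, 262.0], 0.75)]
top rail [([380.0, 288.0, 482.0, 414.0], 0.81), ([341.0, 133.0, 378.0, 238.0], 0.6)]
top boss [([356.0, 159.0, 443.0, 186.0], 0.91)]
top grip [([359.0, 156.0, 380.0, 177.0], 0.88)]
top loaf [([300.0, 142.0, 342.0, 236.0], 0.88), ([344.0, 137.0, 376.0, 240.0], 0.5)]
top bun [([378.0, 129.0, 408.0, 157.0], 0.67)]
```

View pics/scene.png

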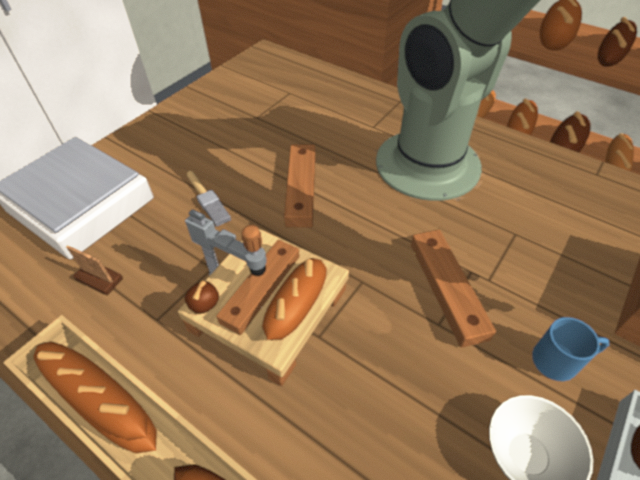

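View pics/top.png

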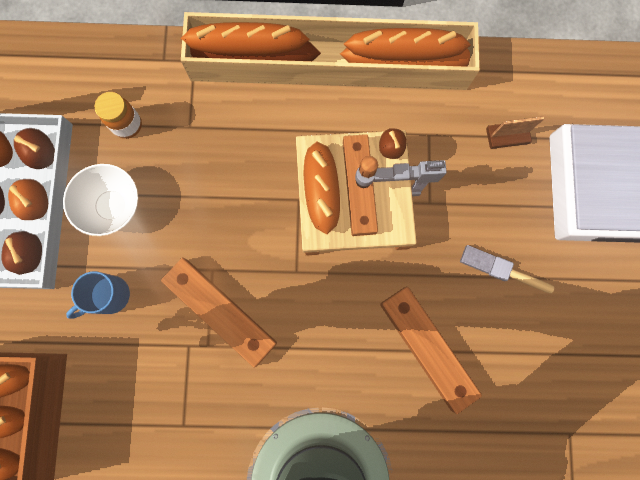

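The top view shows the board at about (300–415, 130–250). The arm of the clamp points left in the picture, from the bar at (430,170) to the handle at (369,167).

There are three rail candidates:
- on the board, at (360,185)
- loose, at (218,310)
- loose, at (430,350)

The one on the board under the pad is the shortest and fits the description. I'll confirm that in an enlarged crop and measure.

```bash
cat > h.py <<'E'
from bench import *
import cv2,numpy as np
def proj(n,P,c=None):
    c=c or get_calibration(n);T=c["T"];p=(np.atleast_2d(P)-T[:3,3])@T[:3,:3]
    return np.c_[c["cx"]+c["fx"]*p[:,0]/-p[:,2], c["cy"]-c["fy"]*p[:,1]/-p[:,2]]
def ray(n,uv):
    c=get_calibration(n);T=c["T"];d=T[:3,:3]@np.array([(uv[0]-c["cx"])/c["fx"],-(uv[1]-c["cy"])/c["fy"],-1]);return T[:3,3],d
def atz(n,uv,z):
    o,d=ray(n,uv);return o+d*(z-o[2])/d[2]
def tri(uvs):
    A=np.zeros((3,3));b=np.zeros(3)
    for n,uv in uvs.items():
        o,d=ray(n,uv);d=d/np.linalg.norm(d);M=np.eye(3)-np.outer(d,d);A+=M;b+=M@o
    return np.linalg.solve(A,b)
E
python3 - <<'E'
from h import *
t=camera("top")
for l,z in(("board",.075),("rail",.105)):
    for d in cut_out("top",l):
        m=d["region"].astype(np.uint8);cn=max(cv2.findContours(m,0,2)[0],key=cv2.contourArea)
        bx=cv2.boxPoints(cv2.minAreaRect(cn))
        W=np.array([atz("top",p,z) for p in bx]);e=np.diff(W,axis=0)
        print(l,round(d["score"],2),bx.round(1).tolist(),W.mean(0).round(4),np.linalg.norm(e,axis=1).round(3),np.degrees(np.arctan2(e[:,1],e[:,0])).round(1))
print("grip",tri({"top":(369.5,166.5),"scene":(251.5,238.5)}))
s=cv2.imread("pics/scene.png");tt=cv2.imread("pics/top.png")
a=cv2.resize(tt[120:260,290:460],None,fx=4,fy=4,interpolation=2)[:600]
cv2.imwrite("pics/tc.png",a)
cv2.imwrite("pics/sc.png",cv2.resize(s[195:345,165:365],None,fx=4,fy=4,interpolation=2))
E
```

```text
board 0.82 [[294.20001220703125, 134.8000030517578], [409.8999938964844, 128.10000610351562], [416.8999938964844, 248.10000610351562], [301.20001220703125, 254.89999389648438]] [ 0.5787 -0.0579  0.075 ] [0.24  0.251 0.23 ] [ -84.6 -177.1   94.9]
rail 0.98 [[377.79998779296875, 303.70001220703125], [406.3999938964844, 284.20001220703125], [482.70001220703125, 395.8999938964844], [454.1000061035156, 415.3999938964844]] [ 0.2697 -0.1974  0.105 ] [0.067 0.246 0.064] [ -54.9 -145.2  123.5]
rail 0.71 [[339.5, 136.1999969482422], [367.29998779296875, 133.0], [379.1000061035156, 234.10000610351562], [351.29998779296875, 237.3000030517578]] [ 0.5829 -0.0621  0.105 ] [0.056 0.206 0.054] [ -81.2 -173.1   98.3]
rail 0.67 [[159.39999389648438, 280.70001220703125], [183.39999389648438, 254.8000030517578], [277.6000061035156, 342.0], [253.60000610351562, 367.8999938964844]] [0.3306 0.1998 0.105 ] [0.065 0.244 0.064] [ -39.5 -130.6  138.4]
grip [ 0.58416947 -0.06809674  0.21340915]
```

View pics/tc.png

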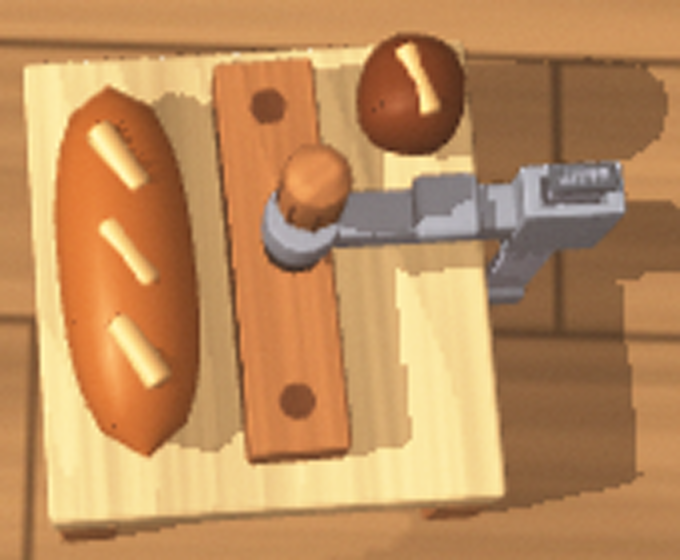

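View pics/sc.png

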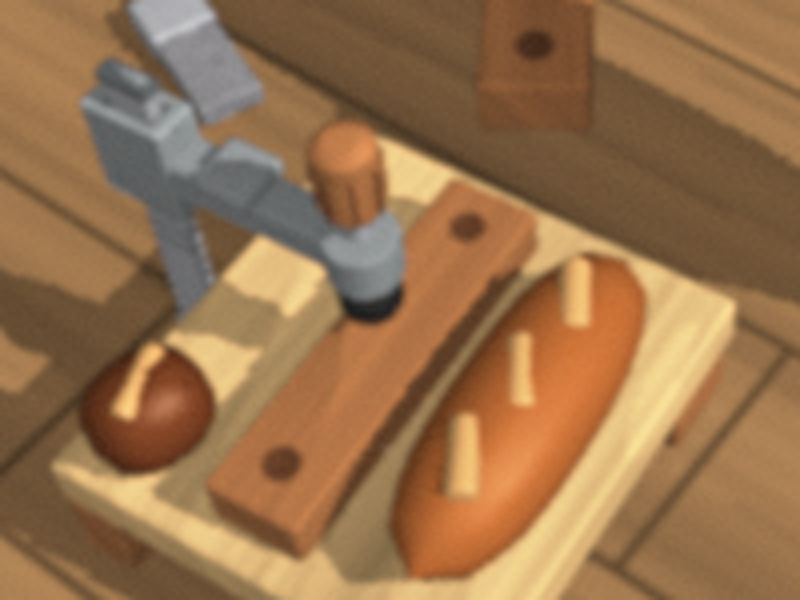

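The crop confirms it: the rail on the board is about 206 x 56 mm as measured (true 200 x 50), while the loose ones are 245 mm or longer. Next I'll get the board pose from its corners and check it against the clamp.

Run:
```python
from h import *
from scipy.optimize import least_squares
L=np.array([[120,185],[120,-44],[-120,-44],[-120,185]])/1e3
L3=np.c_[L,[.075]*4]
tc=np.array([[24,66],[460,43],[505,495],[53,522]])/4+[290,120]
sc={3:None}
# scene: near-left corner (60,462): , right corner (735,310)
def w(p,P):
    c,s=np.cos(p[2]),np.sin(p[2]);P=np.atleast_2d(P)
    return np.c_[P[:,0]*c-P[:,1]*s+p[0],P[:,0]*s+P[:,1]*c+p[1],P[:,2]]
f=lambda p:(proj("top",w(p,L3))-tc).ravel()
r=least_squares(f,[.58,-.13,.05]);print(r.x,f(r.x).round(1))
p=r.x
print("scene corners crop",((proj("scene",w(p,L3))-[165,195])*4).round())
bt=w(p,[[0,-.060,.214],[.004,-.048,.214],[-.004,-.072,.214]])
print("bar top world",bt.round(4)[0],"crop top",((proj("top",bt)-[290,120])*4).round().tolist(),"scene",((proj("scene",bt)-[165,195])*4).round().tolist())
# jaw estimate: boss top z = .105+.055+.039-j ; pad face = .144-j ; grip= pad+.089
for j in(0,.006,.012,.018):
    b=w(p,[[0,-.060+.055,.199-j],[0,.06,.233-j],[0,.06,.233-j+.023],[0,.06,.144-j]])
    print(j,((proj("top",b)-[290,120])*4).round().tolist(),((proj("scene",b)-[165,195])*4).round().tolist())
print(w(p,[[0,-.005,.199],[0,.06,.23]]))
```

```text
[ 0.58711256 -0.12716528  0.08978224] [-0.8 -0.7  0.9 -1.   0.9  0.5 -1.   1. ]
scene corners crop [[462. 692.]
 [ 44. 452.]
 [353. 112.]
 [736. 287.]]
bar top world [ 0.5925 -0.1869  0.214 ] crop top [[583.0, 178.0], [555.0, 171.0], [611.0, 185.0]] scene [[123.0, 64.0], [138.0, 80.0], [108.0, 48.0]]
0 [[453.0, 195.0], [317.0, 180.0], [324.0, 163.0], [296.0, 238.0]] [[228.0, 134.0], [340.0, 139.0], [333.0, 101.0], [366.0, 270.0]]
0.006 [[451.0, 199.0], [316.0, 185.0], [322.0, 168.0], [295.0, 241.0]] [[231.0, 143.0], [342.0, 149.0], [335.0, 111.0], [367.0, 278.0]]
0.012 [[449.0, 203.0], [314.0, 189.0], [320.0, 172.0], [293.0, 245.0]] [[233.0, 152.0], [344.0, 158.0], [337.0, 121.0], [369.0, 286.0]]
0.018 [[446.0, 207.0], [313.0, 193.0], [319.0, 177.0], [292.0, 248.0]] [[236.0, 161.0], [346.0, 168.0], [338.0, 131.0], [370.0, 294.0]]
[[ 0.58756087 -0.13214514  0.199     ]
 [ 0.58173286 -0.06740694  0.23      ]]
```

```bash
python3 -m creep '{"targets":[{"z":-6.9,"fingers":0},{"z":-6.9,"x":-6,"y":-5.5,"rz":0.1,"fingers":0},{"z":-6.9,"x":-60,"y":-55,"rz":1.133,"fingers":0},{"z":-6.9,"x":-60,"y":-55,"rz":1.133,"fingers":0},{"z":-6.9,"x":-60,"y":-55,"rz":1.133,"fingers":0},{"z":-6.9,"x":-60,"y":-55,"rz":1.133,"fingers":0},{"z":-6.9,"x":-60,"y":-55,"rz":1.133,"fingers":0},{"z":-6.9,"x":-60,"y":-55,"rz":1.133,"fingers":0},{"z":-6.9,"x":-60,"y":-55,"rz":1.133,"fingers":0},{"z":-6.9,"x":-60,"y":-55,"rz":1.133,"fingers":0},{"z":-6.9,"x":-60,"y":-55,"rz":1.133,"fingers":0},{"z":-6.9,"x":-60,"y":-55,"rz":1.133,"fingers":0}]}'; python3 -c "
from bench import *;s=sense();print(s['q'],s['eef_pos'],s['eef_rot'],s['ft_force'])"
```

```text
[-1.29119438  0.52137411 -0.03632489  1.59949824  0.02124162  1.02110527
 -0.11277575] [0.21421302 0.5871374  0.23130728] [ 1.13052772e-05  1.73998498e-01  9.84745918e-01 -5.77365418e-07] [ 0.68651071 -0.0333714   0.13321515]schema error: expected keys x, y, z, rx, ry, rz, fingers
```

```bash
python3 -m creep '{"targets":[{"x":0,"y":0,"z":-6.9,"rx":0,"ry":0,"rz":0,"fingers":0},{"x":-6,"y":-5.5,"z":-6.9,"rx":0,"ry":0,"rz":0.1,"fingers":0},{"x":-60,"y":-55,"z":-6.9,"rx":0,"ry":0,"rz":1.133,"fingers":0},{"x":-60,"y":-55,"z":-6.9,"rx":0,"ry":0,"rz":1.133,"fingers":0},{"x":-60,"y":-55,"z":-6.9,"rx":0,"ry":0,"rz":1.133,"fingers":0},{"x":-60,"y":-55,"z":-6.9,"rx":0,"ry":0,"rz":1.133,"fingers":0},{"x":-60,"y":-55,"z":-6.9,"rx":0,"ry":0,"rz":1.133,"fingers":0},{"x":-60,"y":-55,"z":-6.9,"rx":0,"ry":0,"rz":1.133,"fingers":0},{"x":-60,"y":-55,"z":-6.9,"rx":0,"ry":0,"rz":1.133,"fingers":0},{"x":-60,"y":-55,"z":-6.9,"rx":0,"ry":0,"rz":1.133,"fingers":0},{"x":-60,"y":-55,"z":-6.9,"rx":0,"ry":0,"rz":1.133,"fingers":0},{"x":-60,"y":-55,"z":-6.9,"rx":0,"ry":0,"rz":1.133,"fingers":0}]}'; python3 -c "
from bench import *;s=sense();print(s['q'],s['eef_pos'],s['eef_rot'],s['ft_force'])"
```

```text
clock: 2.35
eef_pos: [0.5317, -0.0246, 0.3003]
eef_rot: [0.0, 0.675, 0.738, 0.0]
ft_force: [0.1, 2.2, 1.0]
opening: -0.0
grasp_force: 0.0
[-0.43965424  0.32959809  0.49013551  1.7768829  -0.17425021  1.07732423
  0.19946044] [ 0.53173519 -0.02455434  0.30030636] [1.42654740e-04 6.75131718e-01 7.37697111e-01 3.39431366e-04] [0.09549709 2.18003738 1.00386312]
```

```bash
python3 -m creep '{"targets":[{"x":-11.2,"y":4.6,"z":0,"rx":0,"ry":0,"rz":0,"fingers":0},{"x":-11.2,"y":4.6,"z":0,"rx":0,"ry":0,"rz":0,"fingers":0},{"x":-11.2,"y":4.6,"z":0,"rx":0,"ry":0,"rz":0,"fingers":0},{"x":-11.2,"y":4.6,"z":0,"rx":0,"ry":0,"rz":0,"fingers":0}]}'
python3 - <<'E'
from h import *
s=sense();c=get_calibration("wrist");w=camera("wrist");cv2.imwrite("pics/w1.png",w[:,:,::-1])
print(s["q"].round(2) if hasattr(s["q"],"round") else s["q"],s["eef_pos"],s["ft_force"])
print(c)
p=[.58711,-.12717,.08978]
co,si=np.cos(p[2]),np.sin(p[2])
for nm,P in dict(boss=(0,-.005,.191),grip=(0,.06,.225),gtop=(0,.06,.248),bar=(0,-.06,.214)).items():
    W=[P[0]*co-P[1]*si+p[0],P[0]*si+P[1]*co+p[1],P[2]];print(nm,np.round(W,4),proj("wrist",W,c).round())
for l in("boss","grip"): print(l,[(np.round(d["extent"]),d["score"]) for d in spot_in("wrist",l)])
E
```

```text
clock: 2.85
eef_pos: [0.5865, -0.13, 0.2998]
eef_rot: [-0.0, 0.675, 0.737, -0.0]
ft_force: [-0.2, 0.4, -0.2]
opening: -0.002
grasp_force: 0.0
[-0.22  0.46  0.5   1.6  -0.24  1.14  0.42] [ 0.58647692 -0.13001904  0.29978139] [-0.15355504  0.42026699 -0.1621385 ]
{'fx': 331.8774167408611, 'fy': 331.8774167408611, 'cx': 320.9960484282683, 'cy': 236.7553093043605, 'T': array([[ 9.96162808e-01, -8.34054274e-02, -2.65178208e-02,
         5.79445015e-01],
       [ 8.75192721e-02,  9.48666201e-01,  3.03928966e-01,
        -5.24538650e-02],
       [-1.92765000e-04, -3.05083552e-01,  9.52325569e-01,
         4.43045622e-01],
       [ 0.00000000e+00,  0.00000000e+00,  0.00000000e+00,
         1.00000000e+00]])}
boss [ 0.5876 -0.1321  0.191 ] [[322. 236.]]
grip [ 0.5817 -0.0674  0.225 ] [[323. 155.]]
gtop [ 0.5817 -0.0674  0.248 ] [[323. 158.]]
bar [ 0.5925 -0.1869  0.214 ] [[323. 312.]]
boss [(array([304., 122., 349., 293.]), 0.84)]
grip [(array([300., 127., 351., 177.]), 0.92)]
```

View pics/w1.png

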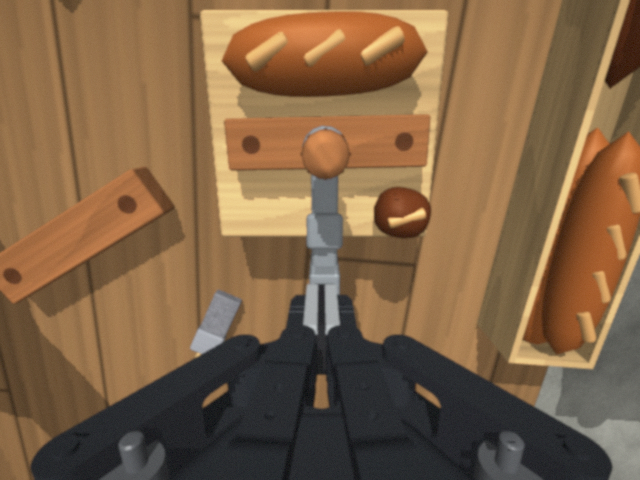

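The wrist view shows the boss at (324,231) and the handle top at (325,151), both within about 4 mm of the prediction. The fingers are over the boss, so I'll descend.

```bash
python3 -m creep '{"targets":[{"x":0,"y":0.1,"z":5,"rx":0,"ry":0,"rz":0,"fingers":0},{"x":0,"y":0.1,"z":8.5,"rx":0,"ry":0,"rz":0,"fingers":0},{"x":0,"y":0.1,"z":9.5,"rx":0,"ry":0,"rz":0,"fingers":0},{"x":0,"y":0.1,"z":9.8,"rx":0,"ry":0,"rz":0,"fingers":0},{"x":0,"y":0.1,"z":10.0,"rx":0,"ry":0,"rz":0,"fingers":0},{"x":0,"y":0.1,"z":10.2,"rx":0,"ry":0,"rz":0,"fingers":0},{"x":0,"y":0.1,"z":10.3,"rx":0,"ry":0,"rz":0,"fingers":0},{"x":0,"y":0.1,"z":10.4,"rx":0,"ry":0,"rz":0,"fingers":0}]}'
```

```text
clock: 4.0
eef_pos: [0.5878, -0.1303, 0.1962]
eef_rot: [0.0, 0.675, 0.737, 0.0]
ft_force: [-0.2, -1.3, -0.3]
opening: -0.005
grasp_force: 0.0
```

```bash
python3 -m creep '{"targets":[{"x":0,"y":0,"z":0.1,"rx":0,"ry":0,"rz":0,"fingers":0},{"x":0,"y":0,"z":0.2,"rx":0,"ry":0,"rz":0,"fingers":0},{"x":0,"y":0,"z":0.3,"rx":0,"ry":0,"rz":0,"fingers":0},{"x":0,"y":0,"z":0.4,"rx":0,"ry":0,"rz":0,"fingers":0},{"x":0,"y":0,"z":0.5,"rx":0,"ry":0,"rz":0,"fingers":0},{"x":0,"y":0,"z":0.6,"rx":0,"ry":0,"rz":0,"fingers":0},{"x":0,"y":0,"z":0.7,"rx":0,"ry":0,"rz":0,"fingers":0},{"x":0,"y":0,"z":0.8,"rx":0,"ry":0,"rz":0,"fingers":0},{"x":0,"y":0,"z":0.9,"rx":0,"ry":0,"rz":0,"fingers":0},{"x":0,"y":0,"z":1.0,"rx":0,"ry":0,"rz":0,"fingers":0}]}'
```

```text
clock: 5.25
eef_pos: [0.5876, -0.1303, 0.186]
eef_rot: [-0.0, 0.675, 0.738, -0.0]
ft_force: [-0.3, 0.9, 1.0]
opening: -0.0
grasp_force: 0.0
```

```bash
python3 -m creep '{"targets":[{"x":0,"y":0,"z":0.1,"rx":0,"ry":0,"rz":0,"fingers":0},{"x":0,"y":0,"z":0.2,"rx":0,"ry":0,"rz":0,"fingers":0},{"x":0,"y":0,"z":0.3,"rx":0,"ry":0,"rz":0,"fingers":0},{"x":0,"y":0,"z":0.4,"rx":0,"ry":0,"rz":0,"fingers":0},{"x":0,"y":0,"z":0.5,"rx":0,"ry":0,"rz":0,"fingers":0},{"x":0,"y":0,"z":0.6,"rx":0,"ry":0,"rz":0,"fingers":0},{"x":0,"y":0,"z":0.7,"rx":0,"ry":0,"rz":0,"fingers":0},{"x":0,"y":0,"z":0.8,"rx":0,"ry":0,"rz":0,"fingers":0}]}'
```

```text
clock: 6.25
eef_pos: [0.5877, -0.1303, 0.178]
eef_rot: [0.0, 0.675, 0.738, -0.0]
ft_force: [0.4, 1.2, 3.4]
opening: -0.0
grasp_force: 1.3
```

```bash
python3 -m creep '{"targets":[{"x":0,"y":0,"z":0.1,"rx":0,"ry":0,"rz":0,"fingers":0},{"x":0,"y":0,"z":0.2,"rx":0,"ry":0,"rz":0,"fingers":0},{"x":0,"y":0,"z":0.3,"rx":0,"ry":0,"rz":0,"fingers":0},{"x":0,"y":0,"z":0.4,"rx":0,"ry":0,"rz":0,"fingers":0},{"x":0,"y":0,"z":0.5,"rx":0,"ry":0,"rz":0,"fingers":0},{"x":0,"y":0,"z":0.6,"rx":0,"ry":0,"rz":0,"fingers":0},{"x":0,"y":0,"z":0.7,"rx":0,"ry":0,"rz":0,"fingers":0},{"x":0,"y":0,"z":0.8,"rx":0,"ry":0,"rz":0,"fingers":0},{"x":0,"y":0,"z":0.9,"rx":0,"ry":0,"rz":0,"fingers":0},{"x":0,"y":0,"z":1.0,"rx":0,"ry":0,"rz":0,"fingers":0}]}'
```

```text
clock: 7.5
eef_pos: [0.5876, -0.1303, 0.168]
eef_rot: [0.0, 0.675, 0.738, -0.0]
ft_force: [-0.1, 0.4, 3.5]
opening: 0.003
grasp_force: 1.3
```

Run:
```python
from h import *
w=camera("wrist");s=camera("scene")
a=cv2.resize(w[100:340,200:440],(480,480));b=cv2.resize(s[195:345,165:285],(384,480))
cv2.imwrite("pics/c2.png",cv2.resize(np.hstack([a,b]),(792,440))[:,:,::-1]);print(sense()["ft_force"],sense()["moment"])
```

```text
[1.05003488 0.00564013 0.5253878 ] [ 0.03309638 -0.0195821   0.00494517]
```

View pics/c2.png

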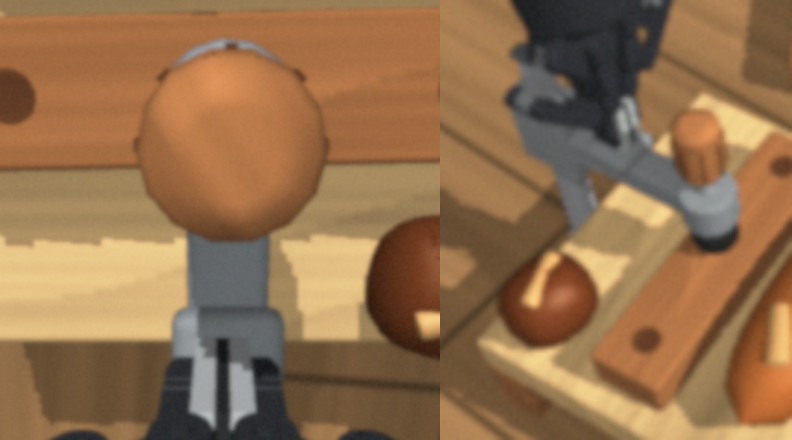

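The fingertips sit on the boss, and the pad is nearing the rail. I'll continue slowly.

```bash
python3 -m creep '{"targets":[{"x":0,"y":0,"z":0.1,"rx":0,"ry":0,"rz":0,"fingers":0},{"x":0,"y":0,"z":0.2,"rx":0,"ry":0,"rz":0,"fingers":0},{"x":0,"y":0,"z":0.3,"rx":0,"ry":0,"rz":0,"fingers":0},{"x":0,"y":0,"z":0.4,"rx":0,"ry":0,"rz":0,"fingers":0},{"x":0,"y":0,"z":0.5,"rx":0,"ry":0,"rz":0,"fingers":0},{"x":0,"y":0,"z":0.6,"rx":0,"ry":0,"rz":0,"fingers":0},{"x":0,"y":0,"z":0.65,"rx":0,"ry":0,"rz":0,"fingers":0},{"x":0,"y":0,"z":0.7,"rx":0,"ry":0,"rz":0,"fingers":0},{"x":0,"y":0,"z":0.75,"rx":0,"ry":0,"rz":0,"fingers":0},{"x":0,"y":0,"z":0.8,"rx":0,"ry":0,"rz":0,"fingers":0},{"x":0,"y":0,"z":0.85,"rx":0,"ry":0,"rz":0,"fingers":0}]}'
```

```text
clock: 8.98
eef_pos: [0.5877, -0.1303, 0.1598]
eef_rot: [0.0, 0.675, 0.737, 0.0]
ft_force: [-3.1, 0.3, 10.4]
opening: -0.0
grasp_force: 5.1
```

```bash
python3 -m creep '{"targets":[{"x":0,"y":0,"z":0.04,"rx":0,"ry":0,"rz":0,"fingers":0},{"x":0,"y":0,"z":0.08,"rx":0,"ry":0,"rz":0,"fingers":0},{"x":0,"y":0,"z":0.12,"rx":0,"ry":0,"rz":0,"fingers":0},{"x":0,"y":0,"z":0.16,"rx":0,"ry":0,"rz":0,"fingers":0},{"x":0,"y":0,"z":0.2,"rx":0,"ry":0,"rz":0,"fingers":0},{"x":0,"y":0,"z":0.24,"rx":0,"ry":0,"rz":0,"fingers":0}]}'
```

```text
clock: 9.72
eef_pos: [0.5878, -0.1308, 0.1581]
eef_rot: [0.001, 0.676, 0.737, 0.0]
ft_force: [-5.0, -1.0, 18.2]
opening: 0.001
grasp_force: 9.3
```

```bash
python3 -m creep '{"targets":[{"x":0,"y":0,"z":0,"rx":0,"ry":0,"rz":0,"fingers":0},{"x":0,"y":0,"z":0,"rx":0,"ry":0,"rz":0,"fingers":0}]}'
python3 - <<'E'
from h import *
w=camera("wrist");s=camera("scene");st=sense()
a=cv2.resize(w[100:340,200:440],(480,480));b=cv2.resize(s[195:345,165:285],(384,480),interpolation=2)
cv2.imwrite("pics/c3.png",cv2.resize(np.hstack([a,b]),(792,440))[:,:,::-1]);print(st["eef_pos"],st["ft_force"],st["moment"])
E
```

```text
clock: 9.98
eef_pos: [0.5878, -0.1308, 0.1581]
eef_rot: [0.0, 0.676, 0.737, 0.0]
ft_force: [-4.4, -0.8, 17.8]
opening: 0.001
grasp_force: 8.6
[ 0.58779911 -0.13086933  0.15805386] [-4.48609065 -1.24421161 16.47122872] [-0.09364127  1.13782505  0.00764088]
```

View pics/c3.png

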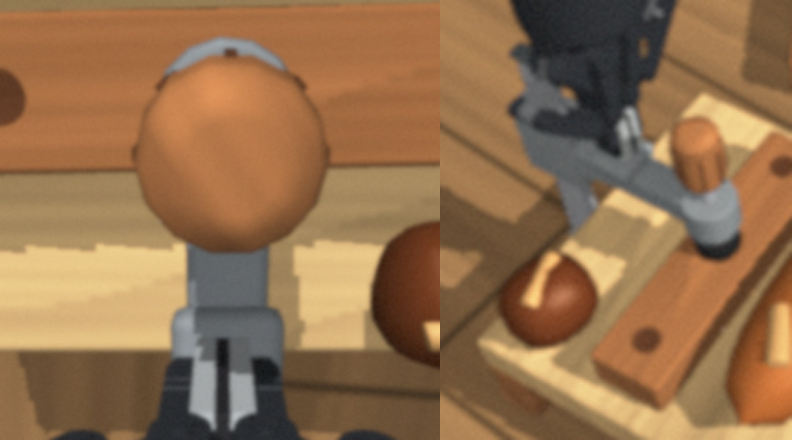

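Run:
```python
from h import *
c=get_calibration("wrist")
u=np.array([-np.sin(.0898),np.cos(.0898)]);b=np.array([.58711,-.12717])
for off in(0,.004):
  def P(yy,z): return np.r_[b+u*(yy+off),z]
  c2=dict(c);T=c["T"].copy();T[2,3]+=.0099;c2["T"]=T
  print(off,"level c2",proj("wrist",P(.06,.144-.0305+.112),c2).round(1))
  for t in(0,.03,.06,.073): print(t,proj("wrist",P(.06-.112*t,.105+.112),c).round(1), proj("wrist",P(.06-.112*t,.105+.112),c)-proj("wrist",P(.06,.144-.0305+.112),c2))
```

```text
0 level c2 [[320.1 188. ]]
0 [[320.1 188.9]] [[-0.00717269  0.91183241]]
0.03 [[320.1 201.9]] [[ 0.03618916 13.88481578]]
0.06 [[320.2 214.5]] [[ 0.07852229 26.55002474]]
0.073 [[320.2 219.9]] [[ 0.09655635 31.94544569]]
0.004 level c2 [[320.1 172.4]]
0 [[320. 173.]] [[-0.00811051  0.67543033]]
0.03 [[320.1 186.4]] [[ 0.03652567 14.02966556]]
0.06 [[320.1 199.4]] [[ 0.08008773 27.06254339]]
0.073 [[320.2 205. ]] [[ 0.09864076 32.61323123]]
```

```bash
python3 -m creep '{"targets":[{"x":0,"y":0,"z":0.02,"rx":0,"ry":0,"rz":0,"fingers":0},{"x":0,"y":0,"z":0.04,"rx":0,"ry":0,"rz":0,"fingers":0}]}';python3 - <<'E'
from h import *
s0=sense();c=get_calibration("wrist");w=camera("wrist");st=sense();print(st["eef_pos"],st["eef_rot"],st["ft_force"],st["moment"],st["q"])
print(c["T"][:3,3])
for l in("grip","boss"):print([(d["extent"],d["score"]) for d in spot_in("wrist",l)])
np.save("w4.npy",w)
b=np.hstack([camera(n)[y:y+110,x:x+110] for n,x,y in(("scene",185,195),("top",340,120))])
cv2.imwrite("pics/c4.png",cv2.resize(b,(800,400),interpolation=2)[:,:,::-1])
E
```

```text
clock: 10.32
eef_pos: [0.5878, -0.1309, 0.1578]
eef_rot: [0.001, 0.676, 0.737, 0.0]
ft_force: [-5.4, -0.8, 20.6]
opening: 0.003
grasp_force: 9.8
[ 0.58783655 -0.13093243  0.15777491] [5.51594696e-04 6.75528949e-01 7.37333236e-01 1.86148355e-04] [-4.61022069 -0.62411136 19.51154936] [-0.1479532   1.21122995  0.0549148 ] [-0.17215077  0.61304286  0.43326596  1.74822446 -0.32668733  0.85099972
  0.49645759]
[ 0.58062135 -0.05326147  0.30098929]
[([269.9, 123.8, 378.0, 238.6], 0.57)]
[([274.6, 117.0, 377.5, 385.9], 0.55)]
```

View pics/c4.png

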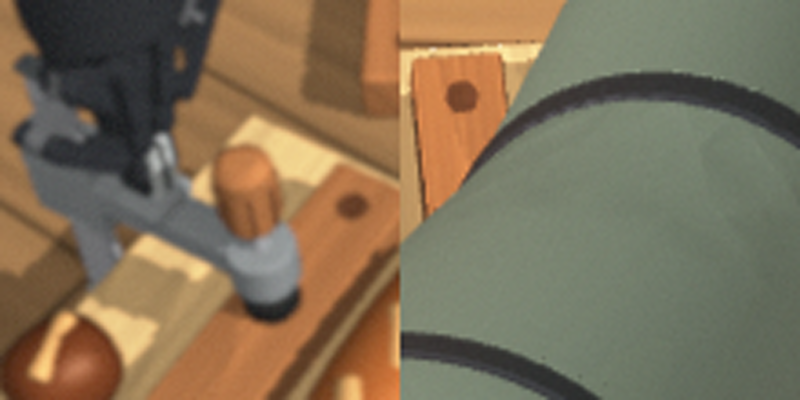

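The pad stands on the rail, but the wrist measurements suggest little tilt so far. There is also an odd sideways force, so I'll relieve that first and then watch how it yields.

```bash
python3 -m creep '{"targets":[{"x":0,"y":-0.05,"z":0,"rx":0,"ry":0,"rz":0,"fingers":0},{"x":0,"y":-0.1,"z":0,"rx":0,"ry":0,"rz":0,"fingers":0}]}';python3 - <<'E'
from h import *
st=sense();print(st["eef_pos"],st["ft_force"],st["moment"])
c=get_calibration("wrist");w=camera("wrist");print([(d["extent"],d["score"]) for l in ("grip","bun","rail","loaf") for d in spot_in("wrist",l)])
# handle centre: circle fit by edge gradient of blurred image, this frame vs c3-like
for nm,im in(("now",w),("w4",np.load("w4.npy"))):
    g=cv2.GaussianBlur(cv2.cvtColor(im,cv2.COLOR_RGB2GRAY),(5,5),0)[90:280,240:410]
    k=cv2.HoughCircles(g,cv2.HOUGH_GRADIENT,1,20,param1=60,param2=12,minRadius=35,maxRadius=65)
    print(nm,None if k is None else (k[0][:4]+[240,90,0]).round(1).tolist())
E
```

```text
clock: 10.82
eef_pos: [0.5876, -0.131, 0.1579]
eef_rot: [0.001, 0.675, 0.737, 0.001]
ft_force: [2.0, -1.5, 13.9]
opening: 0.001
grasp_force: 7.0
[ 0.58762296 -0.13095257  0.15786461] [ 2.03590473 -1.48245142 13.91010442] [-0.27517182 -0.4229471  -0.04020603]
[([271.6, 124.3, 382.9, 238.7], 0.92), ([400.4, 218.2, 500.3, 304.3], 0.55), ([0.0, 179.0, 108.5, 307.8], 0.72), ([148.7, 100.9, 506.6, 197.9], 0.67), ([138.0, 0.0, 499.2, 70.6], 0.92)]
now [[326.5, 185.5, 53.3], [325.5, 164.5, 43.8], [409.5, 245.5, 49.4], [261.5, 253.5, 41.0]]
w4 [[325.5, 185.5, 53.3], [395.5, 239.5, 36.2], [254.5, 242.5, 49.3], [365.5, 96.5, 48.3]]
```

```bash
python3 -m creep '{"targets":[{"x":0,"y":0.02,"z":0.03,"rx":0,"ry":0,"rz":0,"fingers":0},{"x":0,"y":0.02,"z":0.06,"rx":0,"ry":0,"rz":0,"fingers":0},{"x":0,"y":0.01,"z":0.09,"rx":0,"ry":0,"rz":0,"fingers":0}]}';python3 - <<'E'
from h import *
st=sense();print(st["eef_pos"],st["ft_force"],st["moment"])
w=camera("wrist");g=cv2.GaussianBlur(cv2.cvtColor(w,cv2.COLOR_RGB2GRAY),(5,5),0)[90:280,240:410]
k=cv2.HoughCircles(g,cv2.HOUGH_GRADIENT,1,20,param1=60,param2=12,minRadius=45,maxRadius=65)
print((k[0][:2]+[240,90,0]).round(1).tolist())
E
```

```text
clock: 11.45
eef_pos: [0.5878, -0.1311, 0.1572]
eef_rot: [0.001, 0.676, 0.737, 0.001]
ft_force: [-1.3, -1.1, 20.6]
opening: -0.003
grasp_force: 10.2
[ 0.58776637 -0.1311247   0.15721458] [-1.34588304 -1.07812136 20.61658711] [-0.3309558   0.33464929 -0.07162922]
[[326.5, 185.5, 55.5]]
```

Run:
```python
from h import *
from scipy.optimize import least_squares
def ell(im,box,r):
    g=cv2.GaussianBlur(cv2.cvtColor(im,cv2.COLOR_BGR2GRAY),(5,5),0);x0,y0,x1,y1=box
    k=cv2.HoughCircles(g[y0:y1,x0:x1],cv2.HOUGH_GRADIENT,1,20,param1=60,param2=10,minRadius=r[0],maxRadius=r[1]);return (k[0][:3]+[x0,y0,0]).round(1).tolist()
print("w1",ell(cv2.imread("pics/w1.png"),(285,115,365,190),(18,30)))
# c2 crop: undo scale
a=cv2.imread("pics/c2.png")[:,:440];a=cv2.resize(a,(240,240))
print("c2 (+200,+100)",ell(a,(40,0,210,180),(42,60)))
w=camera("wrist");st=sense();print(ell(w[:,:,::-1].copy(),(240,90,410,280),(45,65)))
c=get_calibration("wrist");T=c["T"];print(T[:3,3],st["eef_pos"])
u=np.array([-np.sin(.0898),np.cos(.0898)]);b=np.array([.58711,-.12717])
def pr(yy,z,Tz):
    c2=dict(c);T2=T.copy();T2[2,3]=Tz;T2[1,3]+=dy;c2["T"]=T2;return proj("wrist",np.r_[b+u*yy,z],c2)[0].round(1)
z=st["eef_pos"][2]
for off in(.0,.002,.004,.006):
    dy=-.1300-st["eef_pos"][1];r=[pr(.06+off,.248,T[2,3]+.2998-z)[1]]
    dy=-.1303-st["eef_pos"][1];r+=[pr(.06+off,.217+.0067,T[2,3]+.168-z)[1]]
    dy=0;r+=[pr(.06+off-.112*t,.217,T[2,3])[1] for t in(0,.02,.04,.06,.073)];print(off,r)
```

```text
w1 [[326.5, 155.5, 23.8]]
c2 (+200,+100) [[126.5, 78.5, 52.8], [201.5, 138.5, 49.0], [53.5, 141.5, 43.5]]
[[327.5, 189.5, 52.3], [331.5, 168.5, 50.6], [409.5, 260.5, 46.8]]
[ 0.5802663  -0.05341729  0.30037946] [ 0.58777916 -0.13113157  0.15725033]
0.0 [np.float64(157.7), np.float64(189.1), np.float64(188.5), np.float64(197.3), np.float64(205.9), np.float64(214.4), np.float64(219.9)]
0.002 [np.float64(154.2), np.float64(181.5), np.float64(180.5), np.float64(189.5), np.float64(198.2), np.float64(206.8), np.float64(212.4)]
0.004 [np.float64(150.5), np.float64(173.8), np.float64(172.5), np.float64(181.5), np.float64(190.4), np.float64(199.2), np.float64(204.8)]
0.006 [np.float64(146.9), np.float64(166.0), np.float64(164.3), np.float64(173.4), np.float64(182.5), np.float64(191.3), np.float64(197.0)]
```

```bash
python3 -m creep '{"targets":[{"x":0,"y":0,"z":0.02,"rx":0,"ry":0,"rz":0,"fingers":0},{"x":0,"y":0,"z":0.02,"rx":0,"ry":0,"rz":0,"fingers":0},{"x":0,"y":0,"z":0.02,"rx":0,"ry":0,"rz":0,"fingers":0}]}';python3 -m creep '{"targets":[{"x":0,"y":0,"z":0.02,"rx":0,"ry":0,"rz":0,"fingers":0},{"x":0,"y":0,"z":0.02,"rx":0,"ry":0,"rz":0,"fingers":0},{"x":0,"y":0,"z":0.02,"rx":0,"ry":0,"rz":0,"fingers":0}]}'
```

```text
clock: 11.92
eef_pos: [0.5877, -0.1312, 0.1571]
eef_rot: [0.001, 0.676, 0.737, 0.001]
ft_force: [-2.0, -1.7, 20.1]
opening: 0.002
grasp_force: 10.1
clock: 12.3
eef_pos: [0.5878, -0.1313, 0.1569]
eef_rot: [0.001, 0.676, 0.737, 0.001]
ft_force: [-1.4, -3.3, 20.8]
opening: 0.002
grasp_force: 10.0
```

```bash
python3 -m creep '{"targets":[{"x":-0.02,"y":0,"z":0.02,"rx":0,"ry":0,"rz":0,"fingers":0},{"x":-0.04,"y":0,"z":0.02,"rx":0,"ry":0,"rz":0,"fingers":0},{"x":-0.04,"y":0,"z":0.04,"rx":0,"ry":0,"rz":0,"fingers":0},{"x":-0.04,"y":0,"z":0.04,"rx":0,"ry":0,"rz":0,"fingers":0}]}';python3 -m creep '{"targets":[{"x":-0.02,"y":0,"z":0.02,"rx":0,"ry":0,"rz":0,"fingers":0},{"x":-0.02,"y":0,"z":0.02,"rx":0,"ry":0,"rz":0,"fingers":0},{"x":-0.04,"y":0,"z":0.04,"rx":0,"ry":0,"rz":0,"fingers":0},{"x":-0.04,"y":0,"z":0.04,"rx":0,"ry":0,"rz":0,"fingers":0}]}'
python3 - <<'E'
from h import *
w=camera("wrist");st=sense();g=cv2.GaussianBlur(cv2.cvtColor(w,cv2.COLOR_RGB2GRAY),(5,5),0)[90:280,240:410]
k=cv2.HoughCircles(g,cv2.HOUGH_GRADIENT,1,20,param1=60,param2=12,minRadius=45,maxRadius=65)
print((k[0][:2]+[240,90,0]).round(1).tolist(),st["eef_pos"],st["ft_force"],st["moment"])
E
```

```text
clock: 12.8
eef_pos: [0.5878, -0.1315, 0.1564]
eef_rot: [0.001, 0.675, 0.737, 0.001]
ft_force: [-0.7, -1.9, 19.3]
opening: 0.001
grasp_force: 9.8
clock: 13.3
eef_pos: [0.5878, -0.1317, 0.156]
eef_rot: [0.001, 0.675, 0.737, 0.001]
ft_force: [-1.5, -0.9, 18.6]
opening: -0.003
grasp_force: 9.4
[[327.5, 191.5, 55.6], [404.5, 257.5, 58.9]] [ 0.58781612 -0.13173152  0.15596576] [-0.24488994 -1.45739407 18.85010911] [-0.10522595  0.24678295 -0.01410826]
```

It is tilting at a steady 19 N or so. I'll continue until the force rises.

```bash
python3 -m creep '{"targets":[{"x":-0.02,"y":0,"z":0.02,"rx":0,"ry":0,"rz":0,"fingers":0},{"x":-0.02,"y":0,"z":0.02,"rx":0,"ry":0,"rz":0,"fingers":0},{"x":-0.04,"y":0,"z":0.04,"rx":0,"ry":0,"rz":0,"fingers":0},{"x":-0.04,"y":0,"z":0.04,"rx":0,"ry":0,"rz":0,"fingers":0}]}';python3 -m creep '{"targets":[{"x":-0.02,"y":0,"z":0.02,"rx":0,"ry":0,"rz":0,"fingers":0},{"x":-0.02,"y":0,"z":0.02,"rx":0,"ry":0,"rz":0,"fingers":0},{"x":-0.04,"y":0,"z":0.04,"rx":0,"ry":0,"rz":0,"fingers":0},{"x":-0.04,"y":0,"z":0.04,"rx":0,"ry":0,"rz":0,"fingers":0}]}'; python3 -m creep '{"targets":[{"x":0,"y":0,"z":0.02,"rx":0,"ry":0,"rz":0,"fingers":0},{"x":0,"y":0,"z":0.02,"rx":0,"ry":0,"rz":0,"fingers":0}]}'
python3 - <<'E'
from h import *
w=camera("wrist");st=sense();g=cv2.GaussianBlur(cv2.cvtColor(w,cv2.COLOR_RGB2GRAY),(5,5),0)[90:280,240:410]
k=cv2.HoughCircles(g,cv2.HOUGH_GRADIENT,1,20,param1=60,param2=12,minRadius=45,maxRadius=65)
print((k[0][:2]+[240,90,0]).round(1).tolist(),st["eef_pos"],st["ft_force"],st["moment"])
E
```

```text
clock: 13.85
eef_pos: [0.5878, -0.1319, 0.1556]
eef_rot: [0.001, 0.675, 0.737, 0.001]
ft_force: [-2.0, 0.8, 21.7]
opening: -0.001
grasp_force: 10.3
clock: 14.35
eef_pos: [0.5879, -0.1319, 0.1554]
eef_rot: [0.001, 0.675, 0.738, 0.001]
ft_force: [-3.0, 4.4, 24.9]
opening: -0.001
grasp_force: 12.4
clock: 14.6
eef_pos: [0.5879, -0.1319, 0.1553]
eef_rot: [0.001, 0.675, 0.738, 0.001]
ft_force: [-3.6, 2.6, 27.0]
opening: -0.002
grasp_force: 13.3
[[326.5, 196.5, 52.2]] [ 0.58789876 -0.13191695  0.15534543] [-4.41324433  2.2457238  27.70876255] [0.8166841  0.89073593 0.04654996]
```

The force climbs steeply at z = 0.1554 (27 N), which is where a bound jaw is expected, so the jaw is bound. I'll lift off, open the fingers and go above the handle.

```bash
python3 -m creep '{"targets":[{"x":0,"y":0,"z":-0.1,"rx":0,"ry":0,"rz":0,"fingers":0},{"x":0,"y":0,"z":-0.3,"rx":0,"ry":0,"rz":0,"fingers":0},{"x":0,"y":0,"z":-3,"rx":0,"ry":0,"rz":0,"fingers":0},{"x":0,"y":0,"z":-8,"rx":0,"ry":0,"rz":0,"fingers":0.4},{"x":0,"y":0,"z":-12,"rx":0,"ry":0,"rz":0,"fingers":0.8},{"x":3,"y":0,"z":-12,"rx":0,"ry":0,"rz":0,"fingers":0.8},{"x":3,"y":0,"z":-12,"rx":0,"ry":0,"rz":0,"fingers":0.8},{"x":3,"y":0,"z":-12,"rx":0,"ry":0,"rz":0,"fingers":0.8},{"x":3,"y":0,"z":-12,"rx":0,"ry":0,"rz":0,"fingers":0.8}]}'
python3 - <<'E'
from h import *
st=sense();c=get_calibration("wrist");w=camera("wrist");np.savez("w5.npz",w=w,T=c["T"])
print(st["eef_pos"],st["eef_rot"],st["ft_force"])
for l in("grip","rail","bun"):print(l,[(np.round(d["extent"]),d["score"]) for d in spot_in("wrist",l)])
S=camera("scene");print([(np.round(d["extent"]),d["score"]) for d in spot_in("scene","grip")])
b=[.5844,-.0674]
for z in(.194,.217):print(z,proj("wrist",[.5817,-.0674,z],c).round(1))
a=cv2.resize(w[0:300,220:460],(480,600));bb=cv2.resize(S[195:295,185:285],(320,320),interpolation=2)
o=np.zeros((600,800,3),np.uint8);o[:,:480]=a;o[:320,480:]=bb;cv2.imwrite("pics/c5.png",o[:,:,::-1])
E
```

```text
clock: 15.78
eef_pos: [0.5841, -0.1028, 0.2733]
eef_rot: [-0.0, 0.676, 0.737, -0.0]
ft_force: [0.8, 0.2, 0.4]
opening: 0.797
grasp_force: 0.0
[ 0.58407861 -0.10276962  0.27334597] [-9.24002503e-05  6.75675896e-01  7.37198727e-01 -3.34165114e-04] [0.82913609 0.15289327 0.40514779]
grip [(array([300., 173., 350., 230.]), 0.9)]
rail [(array([216., 142., 435., 202.]), 0.96), (array([  0., 188., 169., 332.]), 0.91), (array([215.,  40., 433., 128.]), 0.43)]
bun [(array([377., 217., 438., 273.]), 0.81)]
[(array([242., 233., 260., 260.]), 0.9)]
0.194 [[322.4 196.1]]
0.217 [[322.6 203.2]]
```

View pics/c5.png

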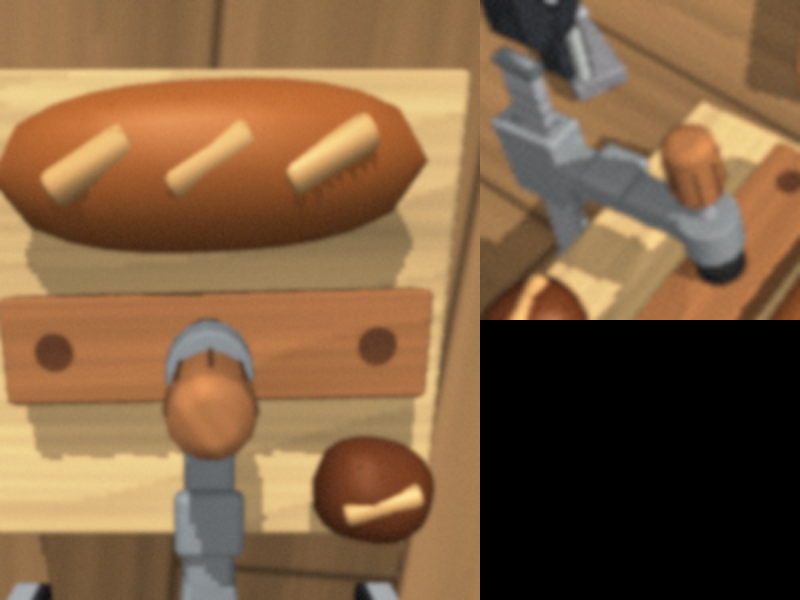

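The tilted jaw stays bound. The handle's top centre is at crop (211,410), giving an axis point of about (0.583, -0.0685) at z 0.217. I'll align the tool with the tilt and descend.

```bash
python3 -m creep '{"targets":[{"x":1.5,"y":0.1,"z":0,"rx":0,"ry":0.04,"rz":0,"fingers":0.8},{"x":3.0,"y":0.1,"z":0,"rx":0,"ry":0.073,"rz":0,"fingers":0.8},{"x":3.0,"y":0.1,"z":0,"rx":0,"ry":0.073,"rz":0,"fingers":0.8},{"x":3.0,"y":0.1,"z":0,"rx":0,"ry":0.073,"rz":0,"fingers":0.8}]}'; python3 -m creep '{"targets":[{"x":0,"y":0,"z":3,"rx":0,"ry":0,"rz":0,"fingers":0.8},{"x":0,"y":0,"z":6,"rx":0,"ry":0,"rz":0,"fingers":0.8},{"x":0,"y":0,"z":9,"rx":0,"ry":0,"rz":0,"fingers":0.8},{"x":0,"y":0,"z":10.2,"rx":0,"ry":0,"rz":0,"fingers":0.8},{"x":0,"y":0,"z":10.2,"rx":0,"ry":0,"rz":0,"fingers":0.8},{"x":0,"y":0,"z":10.2,"rx":0,"ry":0,"rz":0,"fingers":0.8}]}'; python3 -c "
from bench import *;print(sense()['q'])"
```

```text
clock: 16.58
eef_pos: [0.5826, -0.0722, 0.2737]
eef_rot: [-0.027, 0.675, 0.737, 0.025]
ft_force: [-0.9, -0.3, 0.8]
opening: 0.802
grasp_force: 0.0
clock: 17.32
eef_pos: [0.5825, -0.0649, 0.173]
eef_rot: [-0.026, 0.675, 0.737, 0.025]
ft_force: [0.1, 0.2, 0.8]
opening: 0.8
grasp_force: 0.0
[-0.232844    0.57273321  0.41163093  1.76608762 -0.3763058   0.89150111
  0.45351741]
```

```bash
python3 -m creep '{"targets":[{"x":0,"y":0,"z":0,"rx":0,"ry":0,"rz":0,"fingers":0.5},{"x":0,"y":0,"z":0,"rx":0,"ry":0,"rz":0,"fingers":0.4},{"x":0,"y":0,"z":0,"rx":0,"ry":0,"rz":0,"fingers":0.1},{"x":0,"y":0,"z":0,"rx":0,"ry":0,"rz":0,"fingers":0.1},{"x":0,"y":0,"z":0,"rx":0,"ry":0,"rz":0,"fingers":0.1},{"x":0,"y":0,"z":0,"rx":0,"ry":0,"rz":0,"fingers":0.1}]}' 60; python3 -c "
from bench import *;s=sense();print(s['ft_force'],s['moment'],s['eef_pos'])"
```

```text
clock: 18.08
eef_pos: [0.5829, -0.0646, 0.1727]
eef_rot: [-0.026, 0.675, 0.737, 0.025]
ft_force: [3.1, -0.2, 5.6]
opening: 0.334
grasp_force: 58.8
[ 3.13937141 -0.22911557  5.56982566] [ 0.13917608 -0.52615495 -0.05661272] [ 0.58291975 -0.06462087  0.17271647]
```

```bash
python3 -m creep '{"targets":[{"x":0,"y":0,"z":0.02,"rx":0,"ry":0,"rz":0.07,"fingers":0.1},{"x":0,"y":0,"z":0.04,"rx":0,"ry":0,"rz":0.14,"fingers":0.1},{"x":0,"y":0,"z":0.06,"rx":0,"ry":0,"rz":0.21,"fingers":0.1},{"x":0,"y":0,"z":0.09,"rx":0,"ry":0,"rz":0.28,"fingers":0.1},{"x":0,"y":0,"z":0.09,"rx":0,"ry":0,"rz":0.28,"fingers":0.1},{"x":0,"y":0,"z":0.09,"rx":0,"ry":0,"rz":0.28,"fingers":0.1},{"x":0,"y":0,"z":0.09,"rx":0,"ry":0,"rz":0.28,"fingers":0.1}]}'
cat > m.py <<'E'
from bench import *
import numpy as np
s=sense();w,x,y,z=s['eef_rot'];zt=np.array([2*(x*z+w*y),2*(y*z-w*x),1-2*(x*x+y*y)])
m=np.array(s['moment']);print(s['clock'],'F',np.round(s['ft_force'],1),'M',m.round(3),'Mz_tool',round(float(m@zt),3),'yawtool',round(float(np.arctan2(2*(x*y+w*z),1-2*(y*y+z*z))),4),'eff7',s['effort'][6],'q7',s['q'][6])
E
python3 m.py
```

```text
clock: 18.95
eef_pos: [0.5838, -0.0646, 0.1724]
eef_rot: [-0.029, 0.771, 0.636, 0.022]
ft_force: [6.8, 1.0, 9.3]
opening: 0.339
grasp_force: 59.3
18.95 F [6.8 1.  9.3] M [ 0.118 -1.441  0.014] Mz_tool -0.118 yawtool 1.3786 eff7 -0.10511801345273852 q7 0.22281603627350108
```

```bash
python3 -m creep '{"targets":[{"x":0,"y":0.06,"z":-0.01,"rx":0,"ry":0,"rz":0.07,"fingers":0.1},{"x":0,"y":0.08,"z":0.01,"rx":0,"ry":0,"rz":0.14,"fingers":0.1},{"x":0,"y":0.08,"z":0.03,"rx":0,"ry":0,"rz":0.21,"fingers":0.1},{"x":0,"y":0.08,"z":0.05,"rx":0,"ry":0,"rz":0.28,"fingers":0.1},{"x":0,"y":0.08,"z":0.05,"rx":0,"ry":0,"rz":0.28,"fingers":0.1},{"x":0,"y":0.08,"z":0.05,"rx":0,"ry":0,"rz":0.28,"fingers":0.1},{"x":0,"y":0.08,"z":0.05,"rx":0,"ry":0,"rz":0.28,"fingers":0.1}]}'; python3 m.py
```

```text
clock: 19.82
eef_pos: [0.5849, -0.0649, 0.172]
eef_rot: [-0.031, 0.852, 0.522, 0.018]
ft_force: [6.6, -0.5, 10.6]
opening: 0.335
grasp_force: 59.4
19.825 F [ 6.6 -0.5 10.6] M [ 0.015 -1.656  0.014] Mz_tool -0.133 yawtool 1.098 eff7 -0.1356223365291953 q7 -0.007450038239653968
```

```bash
python3 -m creep '{"targets":[{"x":0.05,"y":0.09,"z":-0.03,"rx":0,"ry":0,"rz":0,"fingers":0.1},{"x":0.05,"y":0.09,"z":-0.03,"rx":0,"ry":0,"rz":0,"fingers":0.1}]}'; python3 m.py;  python3 -m creep '{"targets":[{"x":-0.01,"y":0.02,"z":0.02,"rx":0,"ry":0,"rz":0.07,"fingers":0.1},{"x":-0.01,"y":0.02,"z":0.02,"rx":0,"ry":0,"rz":0.07,"fingers":0.1},{"x":-0.01,"y":0.02,"z":0.02,"rx":0,"ry":0,"rz":0.07,"fingers":0.1},{"x":-0.01,"y":0.02,"z":0.02,"rx":0,"ry":0,"rz":0.07,"fingers":0.1}]}'; python3 m.py
```

```text
clock: 20.08
eef_pos: [0.5851, -0.0649, 0.172]
eef_rot: [-0.032, 0.852, 0.522, 0.018]
ft_force: [3.0, -0.9, 10.8]
opening: 0.34
grasp_force: 59.3
20.075 F [ 3.  -0.9 10.8] M [ 0.014 -0.617  0.061] Mz_tool -0.106 yawtool 1.0979 eff7 -0.1258044457063079 q7 -0.008134766867212245
clock: 20.58
eef_pos: [0.5854, -0.0651, 0.1719]
eef_rot: [-0.032, 0.87, 0.492, 0.017]
ft_force: [3.3, -0.4, 11.0]
opening: 0.338
grasp_force: 59.5
20.575 F [ 3.3 -0.4 11. ] M [ 0.078 -0.745  0.097] Mz_tool -0.151 yawtool 1.0278 eff7 -0.138422017917037 q7 -0.06528403988584601
```

```bash
for i in 1; do python3 -m creep '{"targets":[{"x":0,"y":0.03,"z":-0.02,"rx":0,"ry":0,"rz":0.07,"fingers":0.1},{"x":0,"y":0.03,"z":-0.02,"rx":0,"ry":0,"rz":0.07,"fingers":0.1},{"x":0,"y":0.03,"z":-0.02,"rx":0,"ry":0,"rz":0.07,"fingers":0.1},{"x":0,"y":0.03,"z":-0.02,"rx":0,"ry":0,"rz":0.07,"fingers":0.1}]}'; python3 m.py;  done; python3 -m creep '{"targets":[{"x":0,"y":0.03,"z":0.0,"rx":0,"ry":0,"rz":0.07,"fingers":0.1},{"x":0,"y":0.03,"z":0.0,"rx":0,"ry":0,"rz":0.07,"fingers":0.1},{"x":0,"y":0.03,"z":0.0,"rx":0,"ry":0,"rz":0.07,"fingers":0.1},{"x":0,"y":0.03,"z":0.0,"rx":0,"ry":0,"rz":0.07,"fingers":0.1}]}'; python3 m.py
```

```text
clock: 21.08
eef_pos: [0.5856, -0.0652, 0.1719]
eef_rot: [-0.033, 0.887, 0.461, 0.015]
ft_force: [4.7, -0.6, 8.4]
opening: 0.341
grasp_force: 59.2
21.075 F [ 4.7 -0.6  8.4] M [ 0.007 -0.965  0.081] Mz_tool -0.15 yawtool 0.9578 eff7 -0.15640811529010534 q7 -0.1228063706168876
clock: 21.58
eef_pos: [0.5858, -0.0654, 0.1719]
eef_rot: [-0.033, 0.902, 0.43, 0.014]
ft_force: [4.3, -0.3, 8.1]
opening: 0.339
grasp_force: 59.1
21.575 F [ 4.3 -0.3  8.1] M [-0.016 -1.03   0.036] Mz_tool -0.111 yawtool 0.8878 eff7 -0.16550391912460327 q7 -0.1801152653382715
```

```bash
cat > m.py <<'E'
from bench import *
import numpy as np,sys
M=[];E=[];F=[]
for i in range(int(sys.argv[1]) if len(sys.argv)>1 else 1):
    if i: camera("wrist")
    s=sense();w,x,y,z=s['eef_rot'];zt=np.array([2*(x*z+w*y),2*(y*z-w*x),1-2*(x*x+y*y)]);M.append(np.array(s['moment'])@zt);E.append(s['effort'][6]);F.append(s['ft_force'])
print(s['clock'],'F',np.mean(F,0).round(1),'Mzt',np.round(M,3),round(np.mean(M),3),'eff7',np.round(E,3),'dq7',round(float(s['dq'][6]),3))
E
python3 m.py 4
python3 -m creep '{"targets":[{"x":0,"y":0.03,"z":0,"rx":0,"ry":0,"rz":0.07,"fingers":0.1}]}' 90 >/dev/null; python3 m.py;  python3 -m creep '{"targets":[{"x":0,"y":0.03,"z":0,"rx":0,"ry":0,"rz":0.07,"fingers":0.1}]}' >/dev/null; python3 m.py; python3 -m creep '{"targets":[{"x":0,"y":0,"z":0,"rx":0,"ry":0,"rz":0,"fingers":0.1},{"x":0,"y":0,"z":0,"rx":0,"ry":0,"rz":0,"fingers":0.1}]}'; python3 m.py 4
```

```text
21.725 F [ 4.9 -0.3  7.8] Mzt [-0.111 -0.131 -0.192 -0.166] -0.15 eff7 [-0.166 -0.165 -0.165 -0.165] dq7 0.001
21.85 F [ 4.9 -1.   7.4] Mzt [-0.388] -0.388 eff7 [1.946] dq7 -0.48
21.975 F [ 5.  -1.   6.2] Mzt [-0.406] -0.406 eff7 [1.12] dq7 -0.455
clock: 22.22
eef_pos: [0.5863, -0.0657, 0.1718]
eef_rot: [-0.034, 0.93, 0.366, 0.012]
ft_force: [4.3, -0.2, 7.1]
opening: 0.328
grasp_force: 88.0
22.375 F [ 4.4 -0.6  7.6] Mzt [-0.152 -0.127 -0.096 -0.132] -0.127 eff7 [-0.172 -0.148 -0.143 -0.142] dq7 -0.002
```

The two force cues disagree: moving torque says about 42 N, standing torque about 20 N. The handle may be slipping in the fingers. The wrist camera turns with the gripper, so the handle's grain should look unturned if there has been no slip.

Run:
```python
from h import *
w=camera("wrist");np.save("w6.npy",w);w5=np.load("w5.npz")["w"]
print([(np.round(d["extent"]),d["score"]) for d in spot_in("wrist","grip")])
a=cv2.resize(w5[165:245,285:365],(400,400),interpolation=2);b=cv2.resize(w[110:260,240:410],(400,400),interpolation=2)
f=lambda i:cv2.convertScaleAbs(i,alpha=1.4)
cv2.imwrite("pics/c6.png",np.hstack([f(a),f(b)])[:,:,::-1])
```

```text
[(array([285., 284., 364., 392.]), 0.69), (array([286., 235., 475., 411.]), 0.66)]
```

View pics/c6.png

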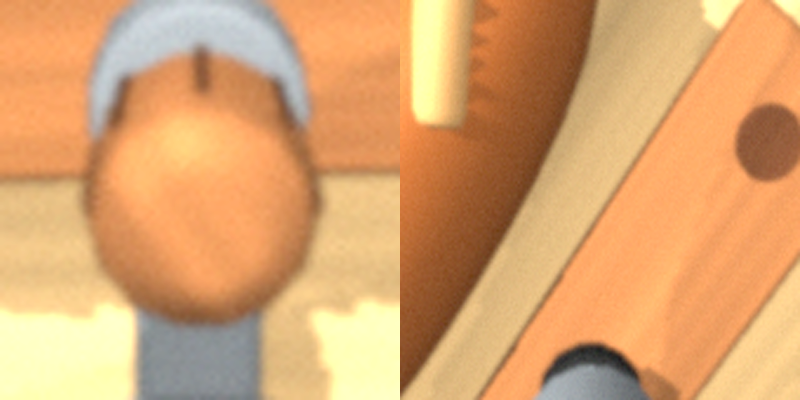

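That crop missed the handle and I have no views left, so I'll read the groove positions numerically.

Run:
```python
from h import *
w5=np.load("w5.npz")["w"];w6=np.load("w6.npy")
def prof(w,r0,r1,c0,c1,st):
    g=w[:,:,0].astype(float)
    for r in range(r0,r1,st): print(r,g[r:r+2,c0:c1:3].mean(0).round().astype(int).tolist())
print("w5 cols299..352");prof(w5,170,200,299,352,4)
print("w6 cols276..374");prof(w6,262,350,276,374,6)
```

```text
w5 cols299..352
170 [179, 180, 166, 122, 142, 145, 142, 138, 141, 140, 138, 140, 142, 134, 120, 180, 184, 186]
174 [188, 182, 135, 142, 142, 140, 140, 145, 128, 120, 140, 140, 140, 140, 130, 144, 187, 188]
178 [175, 164, 133, 137, 134, 146, 156, 162, 137, 114, 148, 144, 140, 135, 134, 132, 172, 176]
182 [180, 157, 140, 107, 135, 159, 169, 172, 150, 128, 153, 149, 146, 135, 96, 132, 164, 168]
186 [182, 151, 130, 95, 153, 166, 183, 188, 185, 178, 172, 160, 150, 142, 98, 120, 139, 163]
190 [180, 154, 126, 134, 174, 193, 210, 223, 222, 213, 204, 192, 180, 158, 127, 114, 154, 162]
194 [169, 151, 134, 174, 202, 209, 215, 224, 224, 216, 207, 197, 190, 182, 160, 120, 142, 160]
198 [158, 130, 148, 190, 202, 205, 205, 206, 204, 201, 198, 192, 186, 178, 171, 146, 114, 138]
w6 cols276..374
262 [184, 181, 188, 184, 180, 178, 159, 126, 124, 126, 123, 123, 128, 137, 141, 134, 125, 125, 115, 92, 84, 78, 74, 72, 90, 116, 118, 122, 122, 158, 180, 182, 177]
268 [184, 188, 185, 178, 178, 170, 131, 127, 137, 154, 157, 152, 152, 149, 148, 148, 145, 144, 144, 145, 145, 135, 110, 76, 72, 111, 120, 139, 176,
[... 1394 characters left out ...]
26, 121, 116, 112, 106, 101, 96, 88, 67, 72, 42, 34, 74, 142, 140, 142]
328 [146, 72, 40, 22, 54, 85, 84, 101, 160, 167, 166, 167, 168, 169, 163, 156, 148, 142, 136, 130, 117, 110, 105, 97, 92, 90, 92, 54, 44, 84, 190, 174, 86]
334 [95, 51, 30, 24, 72, 88, 98, 106, 170, 184, 193, 204, 209, 207, 200, 191, 188, 181, 172, 166, 152, 144, 132, 122, 104, 92, 87, 72, 46, 72, 132, 68, 38]
340 [28, 32, 32, 35, 84, 94, 102, 118, 162, 146, 152, 217, 220, 216, 212, 206, 200, 192, 185, 178, 170, 163, 156, 150, 136, 118, 96, 82, 50, 46, 38, 36, 40]
346 [23, 32, 36, 53, 88, 106, 121, 132, 132, 132, 130, 136, 176, 214, 214, 209, 203, 196, 188, 182, 175, 167, 160, 151, 148, 140, 124, 102, 64, 47, 38, 35, 38]
```

The groove sits at column 324, centred on the handle exactly as before the grasp, so there is no slip. The moving torque suggests about 40 N or more. I'll take careful small steps with several readings.

```bash
python3 -m creep '{"targets":[{"x":0,"y":0.02,"z":0.02,"rx":0,"ry":0,"rz":0.035,"fingers":0.1}]}' >/dev/null; python3 m.py; python3 -m creep '{"targets":[{"x":0,"y":0.02,"z":0.02,"rx":0,"ry":0,"rz":0.035,"fingers":0.1}]}' >/dev/null; python3 m.py 8
```

```text
22.6 F [ 3.6 -0.8 11.2] Mzt [-0.415] -0.415 eff7 [0.741] dq7 -0.239
23.075 F [ 3.2  0.2 12.6] Mzt [-0.438 -0.349 -0.292 -0.247 -0.245 -0.234 -0.239 -0.181] -0.278 eff7 [ 0.351  0.203 -0.916 -0.493 -0.313 -0.263 -0.252 -0.25 ] dq7 -0.0
```

With slow steps the readings agree: standing 0.24 gives about 45 N, moving 0.43 gives about 52 N. That's the target, so I'll let go and retreat.

```bash
python3 -m creep '{"targets":[{"x":0,"y":0,"z":0,"rx":0,"ry":0,"rz":0,"fingers":0.6},{"x":0,"y":0,"z":0,"rx":0,"ry":0,"rz":0,"fingers":0.8},{"x":0,"y":0,"z":0,"rx":0,"ry":0,"rz":0,"fingers":0.8},{"x":0,"y":0,"z":-1,"rx":0,"ry":0,"rz":0,"fingers":0.8},{"x":0,"y":0,"z":-4,"rx":0,"ry":0,"rz":0,"fingers":0.8},{"x":0,"y":0,"z":-9,"rx":0,"ry":0,"rz":0,"fingers":0.8},{"x":0,"y":0,"z":-14,"rx":0,"ry":0,"rz":0,"fingers":0.8},{"x":0,"y":0,"z":-14,"rx":0,"ry":0,"rz":0,"fingers":0.8},{"x":0,"y":0,"z":-14,"rx":0,"ry":0,"rz":0,"fingers":0.8}]}'
python3 - <<'E'
from h import *
w=camera("wrist");S=camera("scene");c=get_calibration("wrist")
for l in("grip","rail","loaf","bun"):print(l,[(np.round(d["extent"]),round(d["score"],2)) for d in spot_in("scene",l)][:3])
# rail/handle still tilted? handle top in wrist
print([(np.round(d["extent"]),round(d["score"],2)) for d in spot_in("wrist","grip")],proj("wrist",[.5829,-.0685,.214],c),proj("wrist",[.5829,-.0646,.214],c),sense()["ft_force"])
E
```

```text
clock: 24.2
eef_pos: [0.5858, -0.0759, 0.31]
eef_rot: [-0.035, 0.942, 0.333, 0.009]
ft_force: [0.5, 0.7, -0.5]
opening: 0.799
grasp_force: 0.0
grip [(array([241., 234., 261., 260.]), 0.85)]
rail [(array([216., 240., 300., 334.]), 0.86), (array([285., 143., 316., 228.]), 0.71), (array([409., 230., 494., 350.]), 0.7)]
loaf [(array([261., 256., 328., 343.]), 0.98)]
bun []
[(array([304., 212., 343., 256.]), 0.96)] [[318.85683392 240.11863271]] [[314.8512047  236.93638609]] [ 0.05450126  0.48379779 -0.0462783 ]
```

The rail and loaf are where they were and the handle still leans with the bound jaw. The bun was last seen in place and nothing came near it, although this picture missed it. Handing in.

```bash
python3 -c "
from bench import *;print(hand_in())"
```

```text
the job is handed in; nothing more can be done
None
```

The jaw is bound on the bar, which took a press of about 28 N at the boss rather than 15–20 N; the rail is clamped at an estimated 45–50 N, the handle is released and the job is handed in at about 25 s; the rail and loaf were seen in place afterwards, but the final check missed the bun, which nothing came near.

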